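# Roll a lying bottle into the labelling cradle

## Task

Ready the bottle for labelling without gripping it: with your fingertips, roll the bottle that lies on the bench over the low ramp of the labelling cradle until it drops into the V, then push on its cap end so that it slides along the V until its base rests against the blue stop plate. Roll it steadily rather than flicking it, never pick it up or tip it, and leave the other things on the table where they stand.

Things in the scene. Friction and masses are not known exactly. Their poses are not given: they have to be found in the camera images.
- bottle: dark round bottle, cream label, black cap, lying on its side on the bench (others like it stand in a tray); loose, about 0.26 kg, 50 mm across, 177 mm long (the cap end looks slimmer but is solid out to 48 mm across). Origin: centre of its base, on its axis, 25 mm above the bench. Its z axis runs from base to cap. Rolls freely. Its base lies on the stop plate's side; roughly parallel to the V
- bottle_mid (a point): point on the bottle's axis half-way along it, 88 mm from the base
- bottle_cap (a point): centre of the end face of the bottle's cap, on the axis, 177 mm from the base
- cradle: V-cradle fixed to the bench, origin on the bench, x along the V (-85 to 85 mm), y from ramp to back. Green ramp from y = -79 mm (bench level) up to a lip 8 mm high at y = -24 mm; behind it the V dips at 30 degrees, then the grey back flank rises at 50 degrees to 42 mm height at y = 40 mm; its foot ends at y = 68 mm. The V is open at x = -85 mm
- v_seat (a point): point of the cradle at mid length, on the line where the bottle's axis lies when it is down in the V: cradle x = 0, y = -6 mm, 26 mm above the bench; same axes as the cradle
- stop_face (a point): point on the inner face of the blue stop plate, which closes the x = +85 mm end of the V (6 mm thick, 88 mm wide, 46 mm high), on the line of the seated bottle's axis, 85 mm from v_seat; the bottle's base is to rest against it
- label_roll: bystander: white label roll lying flat, 88 mm across, 51 mm high, origin under its centre
- date_stamp: bystander: black and grey self-inking stamp, 39x58 mm, 74 mm high, origin under its centre
- tally_counter: bystander: small white counter, 50x65 mm, 25 mm high, origin under its centre
- dropper: bystander: amber dropper bottle, 30 mm across, 102 mm high, standing, origin under its centre
- glue_stick: bystander: blue and white glue stick, 28 mm across, 98 mm high, standing, origin under its centre
There are look-alikes about, which are no part of the job. Leave any pink look-alike of the bottle alone.

How it is judged:
By the outcome, as a careful person would: the job done as asked, in the order asked, and still so for the second after the job is handed in, with the robot touching nothing.
It also fails if it takes over 51 s, if anything falls off the work surface, if the arm or the gripper's body presses on something with over 40 N, if the wrist force passes 120 N, or if a joint passes its speed limit or range.

## Robot

A 7-joint arm with a two-finger parallel gripper is mounted at the origin on a cart in front of the work surface, level with it; the furniture and walls round the work are solid. World frame = base frame: x ahead of the robot, y to its left, z up, the work surface at z = 0. Lengths are in m, angles in rad, forces in N, time in s.
With the tool pointing down it reaches from about 0.425 to 0.825 m from the base axis. Payload 3.6 kg.
Tool frame: the origin (TCP) lies at the very end of the fingers, on their centre line; the grasp point (between the pads) lies 19 mm behind it; y points along the fingers, x is the direction in which the jaws open and shut, and the axes are right-handed (so a half turn about y gives the same grasp; the last joint's range is limited). The gripper opens to 93 mm and grips with 3 to 60 N. Pads are 15 mm wide; open, the fingers measure 128 mm over their backs; the gripper's body (75 mm by 188 mm) begins 65 mm behind the grasp point.
Start: joints at [-1.325, 0.615, -0.013, 1.423, 0.008, 1.103, -0.04], TCP at [0.175, 0.626, 0.187] pointing down, gripper open.
Joint ranges: [-3.12, 3.12], [-0.3, 2.06], [-1.34, 1.32], [0.26, 2.42], [-1.36, 4.5], [0.01, 1.98], [-2.84, 2.84]. Speed limits (rad/s): [2.79, 2.79, 3.14, 3.14, 3.14, 3.14, 3.14].

## Interface

Orientations are given as a unit quaternion [w, x, y, z].
In Python, from bench import robot gives the robot as it stands.
- The arm moves only by the tool jog_arm, never from a script. Its argument "commands" is a list of rows, each an object with "delta_pos": the shift along the tool's x, y, z in units of 0.04 m (1.0 is 0.04 m), a list of three; "turn": the turn about the tool's y in units of 5 degrees (1.0 is 5 degrees). In form: [{"delta_pos": [x, y, z], "turn": turn}, ...]. A call has 1 to 10 rows; each row shifts and turns the commanded pose from where the row before left it, along the tool's axes as they then stand; what a row does not reach is not made up. A row lasts 1/10 s, in which the tool goes at most 50 mm and 8.59 degrees, less where a joint would pass 70% of its speed; a pose out of reach is approached as far as the arm can. A call with a number of a shift or a turn outside -1 to 1 is refused whole. A call with a gripper value outside its range is refused whole. "gripper" is the opening in per cent of the stroke, from 0 (shut) to 100 (fully open), set as the call begins (left out, the last holds). The fingers move at their own pace and stop on an object; the grip force is fixed at half the most. Time passes only in rows, so rows that do not move let the fingers close. It gives the time, the measured TCP pose, the force and the opening at its end, in the units of the state.
- robot.sense(): the state, without advancing time (a new reading comes with each control period).
- robot.capture(name): name is "side" or "top"; returns (picture, depth): 400x640x3 uint8, blue, green, red; 400x640 float32, m along the optical axis (not along the pixel's ray), 0 where there is no reading.
- robot.camera_params(name): a dict with "K" (3x3 intrinsics, pixels), "rvec" (rotation vector, rad) and "tvec" (3), from world to camera coordinates, as OpenCV has them. Camera axes: x right, y down, z forward; pixel columns grow to the right and rows downward; lengths in m; the calibration is good to about 2 mm. A picture is of the moment at which its call begins. camera_params takes no time and is no camera call.
- robot.finish_job(): hands the job in, once; it reports no verdict.
The state is a dict: "time_s": time; "q": joint angles; "joint_velocities": joint speeds; "joint_torque": joint torques, N m; "position": TCP position; "eef_rot": TCP orientation; "ft_force": force on the tool from outside, world axes, zero at the start; "moment": the same for the moment, N m; "opening": opening from 0.0 (shut) to 1.0 (fully open).
Only numpy, scipy, OpenCV 4.12 (cv2) and the standard library are available. Lean on these libraries where they do the work, as an engineer would, in place of code of your own. Each camera call takes 0.05 s, during which the arm holds its last target.

## Working session

There is one attempt and no reset: what is moved stays moved. The work goes in short steps, Python scripts to look and compute and a tool call to move; the robot and the scene stay as the last step left them, time stands still between calls to the robot, and variables do not carry over. Pictures are saved under pics/ and viewed, and the job is handed in when it is done.

Besides the shell and the picture viewer there is one more tool, called after "Call:" in YAML: its name, and indented under it one key for each argument. jog_arm: Moves the arm, as the interface text tells. Shifts and turns lie within -1 to 1; 1 stands for 0.04 m of shift or 5 degrees of turn. Its arguments: {"type":"object","properties":{"commands":{"type":"array"},"gripper":{"type":"number"}},"required":["commands"]}

```bash
mkdir -p pics; ls
python3 - <<'E'
from bench import robot
import cv2,numpy as np
s=robot.sense();print(s)
for n in("top","side"):
    p,d=robot.capture(n);cv2.imwrite(f"pics/{n}0.png",p);np.save(f"pics/{n}0.npy",d)
    c=robot.camera_params(n);print(n,c)
E
```

```text
pics
{'time_s': 0.0, 'q': array([-1.32450436,  0.61590178, -0.01262157,  1.4249384 ,  0.00813171,
        1.10338045, -0.04042731]), 'joint_velocities': array([ 5.54166809e-04, -5.95513428e-04,  4.62451963e-04,  1.90479775e-03,
        9.99953953e-04, -6.17208800e-05, -3.22549546e-05]), 'joint_torque': array([ 3.27936887e-04, -4.58931863e+01,  2.09321561e-01, -1.65747803e+01,
       -6.10335055e-02,  2.03673297e-02,  2.23345223e-04]), 'position': array([0.17488384, 0.6251079 , 0.18617951]), 'eef_rot': array([-0.56276181,  0.56389838,  0.42667324, -0.42809778]), 'ft_force': array([ 0.12663973, -0.13712574, -0.01026166]), 'moment': array([ 0.00672582,  0.0515037 , -0.00717418]), 'opening': 1.0003908200142302}
top {'K': array([[432.17385324,   0.        , 321.20000472],
       [  0.        , 432.17385324, 199.69233551],
       [  0.        ,   0.        ,   1.        ]]), 'rvec': array([ 2.11642457, -2.10984896,  0.22102702]), 'tvec': array([0.11906485, 0.61043576, 1.0864162 ])}
side {'K': array([[504.10777902,   0.        , 321.24453216],
       [  0.        , 504.10777902, 195.49574804],
       [  0.        ,   0.        ,   1.        ]]), 'rvec': array([ 2.02382327, -0.4614815 ,  0.29546705]), 'tvec': array([-0.47318525,  0.21590389,  1.44817963])}
```

View pics/top0.png

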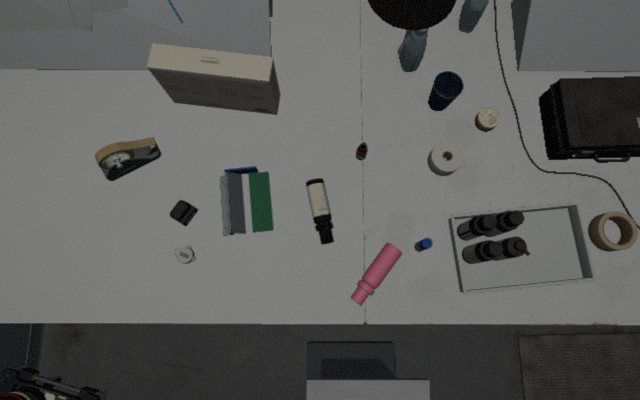

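View pics/side0.png

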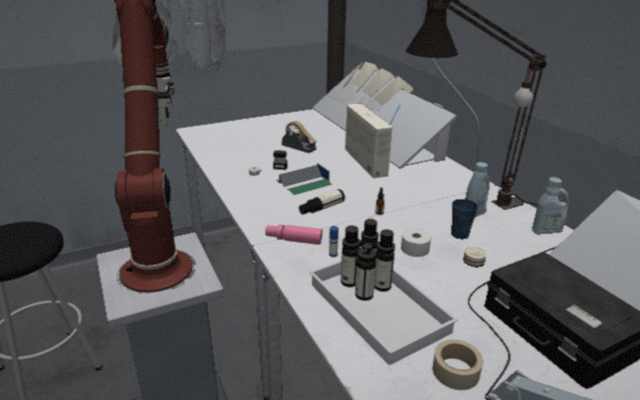

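Top view: the bottle lies at about (318,210), with its base up near (316,180) and its cap at (326,242). The cradle is left of it, with the green ramp at (261,202), the grey back at (232,203) and the blue stop at (240,170). Image up is about world +x and left is +y. Next I'll measure.

```bash
cat > h.py <<'E'
import cv2,numpy as np
from bench import robot
def cam(n):
    c=robot.camera_params(n);R=cv2.Rodrigues(np.array(c["rvec"]))[0];return c["K"],R,np.array(c["tvec"]).ravel()
def ray(n,uv,z):
    K,R,t=cam(n);d=R.T@np.linalg.inv(K)@np.array([uv[0],uv[1],1.]);o=-R.T@t
    return o+d*(z-o[2])/d[2]
def cloud(n,d):
    K,R,t=cam(n);v,u=np.mgrid[:d.shape[0],:d.shape[1]]
    P=np.stack([(u-K[0,2])/K[0,0]*d,(v-K[1,2])/K[1,1]*d,d],-1)
    return (P-t)@R
E
python3 - <<'E'
from h import *
p=cv2.imread("pics/top0.png");d=np.load("pics/top0.npy")
P=cloud("top",d);print("cam",-cam("top")[1].T@cam("top")[2])
c=p[150:270,160:460];cv2.imwrite("pics/crop0.png",cv2.resize(c,None,fx=2.6,fy=2.6,interpolation=cv2.INTER_CUBIC))
b,g,r=[p[...,i].astype(int) for i in range(3)]
gm=((g>r+25)&(g>b+10)).astype(np.uint8);gm[:, :215]=0;gm[:,290:]=0;gm[:150]=0;gm[260:]=0
cs=cv2.findContours(gm,0,2)[0];k=max(cs,key=cv2.contourArea)
box=cv2.boxPoints(cv2.minAreaRect(k));print("green",box)
print(cv2.approxPolyDP(k,3,True).ravel())
for q in box: print(q,ray("top",q,0),ray("top",q,.008))
bm=((b>r+40)&(b>g+20)).astype(np.uint8);bm[:, :215]=0;bm[:,290:]=0
k=max(cv2.findContours(bm,0,2)[0],key=cv2.contourArea);print("blue",cv2.boxPoints(cv2.minAreaRect(k)))
for q in cv2.boxPoints(cv2.minAreaRect(k)): print(ray("top",q,.046))
# bottle by height
m=((P[...,2]>.012)&(d>0)).astype(np.uint8);m[:, :298]=0;m[:,345:]=0;m[:170]=0;m[255:]=0
k=max(cv2.findContours(m,0,2)[0],key=cv2.contourArea);rc=cv2.minAreaRect(k);print("bottle",rc)
for q in cv2.boxPoints(rc): print(q,ray("top",q,.025))
Q=P[m>0];print(Q.min(0),Q.max(0),np.sort(Q[:,2])[-20:].mean())
# along axis
A=Q[:,:2];mu=A.mean(0);w=np.linalg.svd(A-mu,full_matrices=False)[2][0];w*=np.sign(w[0]);s=(A-mu)@w
print(mu,w,s.min(),s.max())
m0=(P[...,2]>-.1)&(P[...,2]<.01)&(d>0);print("table z",np.median(P[100:250,280:300,2]))
# cradle height map
for v in (185,203,222):
    print(v,[tuple(np.round(P[v,u]*1000).astype(int)) for u in range(216,278,4)])
E
```

```text
cam [0.37394858 0.12242265 1.18839537]
green [[248.01498 173.1726 ]
 [267.34708 171.49155]
 [272.40524 229.6604 ]
 [253.07315 231.34146]]
[250 173 253 229 271 229 267 173]
[248.01498 173.1726 ] [0.69974651 0.32934682 0.        ] [0.69755331 0.32795385 0.008     ]
[267.34708 171.49155] [0.70489089 0.27449415 0.        ] [0.70266306 0.27347044 0.008     ]
[272.40524 229.6604 ] [0.53810363 0.25573754 0.        ] [0.53699858 0.25484009 0.008     ]
[253.07315 231.34146] [0.53325055 0.30908276 0.        ] [0.53217817 0.3078262  0.008     ]
blue [[224.96164 169.6356 ]
 [254.94519 166.47945]
 [255.1315  168.24931]
 [225.14795 171.40547]]
[0.69694803 0.38485411 0.046     ]
[0.70621217 0.30304097 0.046     ]
[0.70117457 0.30235695 0.046     ]
[0.691927   0.38410006 0.046     ]
bottle ((320.7756042480469, 210.6195068359375), (65.93182373046875, 18.298873901367188), 77.90524291992188)
[304.92194 180.30243] [0.6729471  0.16627097 0.025     ]
[322.81464 176.46829] [0.68411865 0.1166147  0.025     ]
[336.62927 240.93658] [0.50457697 0.0789739  0.025     ]
[318.73657 244.77072] [0.49408822 0.1271836
[... 1717 characters left out ...]
414), np.int64(-3)), (np.int64(559), np.int64(402), np.int64(-1)), (np.int64(558), np.int64(390), np.int64(6)), (np.int64(554), np.int64(372), np.int64(34)), (np.int64(553), np.int64(361), np.int64(38)), (np.int64(555), np.int64(353), np.int64(24)), (np.int64(556), np.int64(343), np.int64(19)), (np.int64(559), np.int64(334), np.int64(4)), (np.int64(559), np.int64(324), np.int64(2)), (np.int64(559), np.int64(313), np.int64(1)), (np.int64(558), np.int64(301), np.int64(8)), (np.int64(558), np.int64(289), np.int64(9)), (np.int64(559), np.int64(279), np.int64(6)), (np.int64(559), np.int64(268), np.int64(3)), (np.int64(559), np.int64(257), np.int64(1)), (np.int64(559), np.int64(246), np.int64(2))]
```

```bash
sleep 1
python3 - <<'E'
from h import *
from scipy.spatial.transform import Rotation as Ro
q=robot.sense()["eef_rot"];M=Ro.from_quat([q[1],q[2],q[3],q[0]]).as_matrix();print("tool axes cols\n",M.round(3), "xang",np.degrees(np.arctan2(M[1,0],M[0,0])))
p=cv2.imread("pics/top0.png").astype(float)
# subpixel ramp edges: use greenness
g=p[...,1]-p[...,2]
G=[];H=[]
for v in range(178,226):
    row=g[v,240:285]; mx=np.median(g[v,256:264]); t=mx/2
    idx=np.where(row>t)[0]
    a,b=idx[0],idx[-1]
    l=240+a-(row[a]-t)/(row[a]-row[a-1]); r=240+b+(row[b]-t)/(row[b]-row[b+1])
    G.append(ray("top",(l,v),.008)[:2]);H.append(ray("top",(r,v),.0)[:2])
for n,A in(("lip",G),("toe",H)):
    vx,vy,x0,y0=cv2.fitLine(np.array(A,np.float32),cv2.DIST_HUBER,0,.01,.01).ravel()
    if vx<0: vx,vy=-vx,-vy
    print(n,x0,y0,np.degrees(np.arctan2(vy,vx)))
# bottle sides from image (dark/cream vs table): print rows
gr=cv2.cvtColor(cv2.imread("pics/top0.png"),cv2.COLOR_BGR2GRAY)
for v in range(172,250,3): print(v,gr[v,300:342])
E
```

```text
tool axes cols
 [[ 0.269 -0.001 -0.963]
 [ 0.963 -0.002  0.269]
 [-0.002 -1.    -0.   ]] xang 74.37387817064338
lip 0.6039901 0.31738028 6.3687096
toe 0.6068255 0.26202166 6.5680537
172 [128 130 125 128 126 126 126 125 127 130 125 130 125 126 128 127 128 126
 123 127 128 126 127 128 125 126 126 127 124 125 128 127 128 124 126 131
 124 127 124 125 126 125]
175 [130 127 126 129 127 129 126 130 125 128 125 128 126 125 129 126 126 127
 130 126 127 126 125 127 127 125 124 127 126 125 128 126 126 128 130 127
 124 125 126 126 126 124]
178 [125 125 129 127 126 127 126 126 128 123 128 127 124 118 104  90  85  77
  67  70  63  74  93 124 128 128 128 129 124 126 127 124 125 126 129 127
 125 129 128 125 128 125]
181 [127 127 128 126 131 128 118  75  40  22  16   2  10   8  18  14  17   5
  12   2   9   9  15  64 109 126 130 125 130 126 133 126 123 127 125 129
 124 130 127 134 129 126]
184 [126 129 127 124 128 110  59  16  12  32  50  89 115 118 114 117 124 133
 129 131 128 120  94  75  91 126 125 128 126 128 122 129 126 128 126 124
 128 125 130 128 127 129]
187 [124 129 125 128 126 127 112  86 1
[... 2957 characters left out ...]
 [129 127 128 128 130 129 126 127 125 126 126 125 126 128 125 125 128 125
 126 116  53  17  12  12  16  13  14   8   6  17   2  11  31  84 128 127
 127 130 129 129 126 128]
241 [129 127 127 130 126 126 127 132 130 127 130 129 125 130 127 127 126 128
 128 124 101  37   1  11  10   8   7  13   2  18   7  20  26  63 106 129
 129 128 128 127 130 126]
244 [129 126 129 128 124 130 128 126 128 127 126 123 127 128 127 126 129 127
 128 130 123 111  92  88 101 114 118 119 117 125 126 126 129 130 124 122
 125 125 124 123 125 123]
247 [125 128 127 127 125 126 126 128 127 121 129 129 126 125 127 126 128 126
 128 127 129 129 123 127 125 125 127 125 125 126 127 130 124 127 125 128
 126 127 128 127 129 125]
```

View pics/crop0.png

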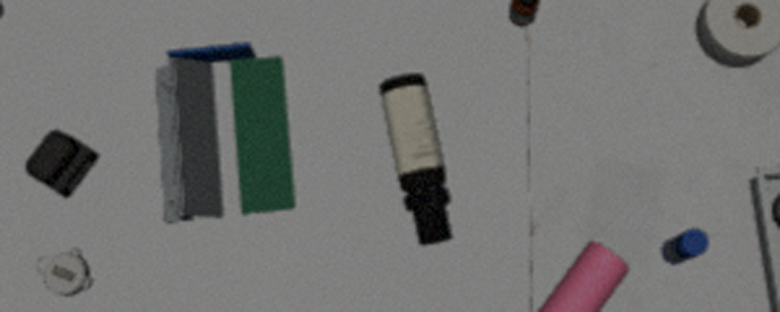

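Run:
```python
from h import *
gr=cv2.cvtColor(cv2.imread("pics/top0.png"),cv2.COLOR_BGR2GRAY).astype(float)
L=[];R=[]
for v in range(186,213):
    row=gr[v]; c=int(315+(v-186)*.21)
    t=112
    a=next(u for u in range(c-16,c) if row[u]<t); b=next(u for u in range(c+18,c,-1) if row[u]<t)
    l=a-(t-row[a])/(row[a-1]-row[a]); r=b+(t-row[b])/(row[b+1]-row[b])
    L.append(ray("top",(l,v),.025)[:2]);R.append(ray("top",(r,v),.025)[:2])
for A in(L,R):
    vx,vy,x0,y0=cv2.fitLine(np.array(A,np.float32),cv2.DIST_HUBER,0,.01,.01).ravel()
    if vx<0: vx,vy=-vx,-vy
    print(x0,y0,np.degrees(np.arctan2(vy,vx)))
print(ray("top",(322.5+4.5,244),.012),ray("top",(316.3,177.5),.05))
for n,uv,h in(("label",(445,160),.05),("stamp",(183,212),.07),("tally",(186,256),.025),("dropper",(362,148),.1),("glue",(427,243),.098),("pink",(378,273),.025),("pinkend",(394,246),.025)): print(n,ray("top",uv,h).round(3))
```

```text
0.62508655 0.15785038 12.576002
0.6184582 0.10200679 11.8185425
[0.49759897 0.10474586 0.012     ] [0.67449194 0.13445803 0.05      ]
label [ 0.725 -0.219  0.05 ]
stamp [0.574 0.484 0.07 ]
tally [0.463 0.482 0.025]
dropper [0.742 0.014 0.1  ]
glue [ 0.492 -0.147  0.098]
pink [ 0.42  -0.031  0.025]
pinkend [ 0.491 -0.075  0.025]
```

Call:
jog_arm:
  commands:
    - {"delta_pos": [0,0,-0.5],"turn": 0.35}
    - {"delta_pos": [0,0,-1],"turn": 0.7}
    - {"delta_pos": [0,0,-1],"turn": 0.7}
    - {"delta_pos": [0,0,-1],"turn": 0.7}
    - {"delta_pos": [0,0,-1],"turn": 0.7}
    - {"delta_pos": [0,0,-1],"turn": 0.7}
    - {"delta_pos": [0,0,-1],"turn": 0.7}
    - {"delta_pos": [0,0,-1],"turn": 0.7}
    - {"delta_pos": [0,0,-1],"turn": 0.7}
    - {"delta_pos": [0,0,-1],"turn": 0.7}
  gripper: 100

```text
time_s: 1.1
position: [0.5006, 0.4325, 0.187]
eef_rot: [-0.662, 0.663, 0.247, -0.246]
ft_force: [0.6, 0.4, 0.2]
opening: 0.998
```

Call:
jog_arm:
  commands:
    - {"delta_pos": [0,0,-1],"turn": 0.7}
    - {"delta_pos": [0,0,-1],"turn": 0.7}
    - {"delta_pos": [0,0,-1],"turn": 0.7}
    - {"delta_pos": [0,0,-1],"turn": 0.7}
    - {"delta_pos": [0,0,-1],"turn": 0.7}
    - {"delta_pos": [0,0,-1],"turn": 0.7}
    - {"delta_pos": [0,0,-1],"turn": 0.7}
    - {"delta_pos": [0,0,-1],"turn": 0.7}
    - {"delta_pos": [0,0,-1],"turn": 0.5}
    - {"delta_pos": [0,0,-0.5],"turn": 0}

```text
time_s: 2.1
position: [0.6647, 0.0909, 0.1873]
eef_rot: [-0.702, 0.706, 0.062, -0.062]
ft_force: [0.9, -0.8, -0.2]
opening: 0.999
```

Call:
jog_arm:
  commands:
    - {"delta_pos": [-0.8,0,-0.3],"turn": -0.4}
    - {"delta_pos": [-0.8,0.4,-0.3],"turn": 0}
    - {"delta_pos": [-0.14,0.8,0],"turn": 0}
    - {"delta_pos": [0,1,0],"turn": 0}
    - {"delta_pos": [0,0.8,0],"turn": 0}
    - {"delta_pos": [0,0.5,0],"turn": 0}
    - {"delta_pos": [0,0.3,0],"turn": 0}
    - {"delta_pos": [0,0,0],"turn": 0}

```text
time_s: 2.9
position: [0.5993, 0.0603, 0.0338]
eef_rot: [-0.703, 0.703, 0.076, -0.078]
ft_force: [1.0, -0.2, 0.4]
opening: 1.0
```

```bash
cat > look.py <<'E'
import sys
from h import *
from scipy.spatial.transform import Rotation as Ro
s=robot.sense();q=s["eef_rot"];M=Ro.from_quat([q[1],q[2],q[3],q[0]]).as_matrix()
print(s["time_s"],s["position"].round(4),"xang",np.degrees(np.arctan2(M[1,0],M[0,0])).round(2),s["ft_force"].round(1),s["q"].round(2))
k=sys.argv[1]
p,d=robot.capture("top");np.save(f"pics/top{k}.npy",d);cv2.imwrite(f"pics/top{k}.png",p)
cv2.imwrite(f"pics/tc{k}.png",cv2.resize(p[150:280,200:400],None,fx=4,fy=4,interpolation=cv2.INTER_CUBIC))
if len(sys.argv)>2:
    p,d=robot.capture("side");cv2.imwrite(f"pics/sc{k}.png",cv2.resize(p[130:260,240:420],None,fx=4,fy=4,interpolation=cv2.INTER_CUBIC))
E
python3 look.py 1 s
```

```text
2.9 [0.5993 0.0603 0.0338] xang 12.52 [ 1.  -0.2  0.4] [-0.28  0.73  0.23  1.73 -0.23  0.71  0.29]
```

View pics/tc1.png

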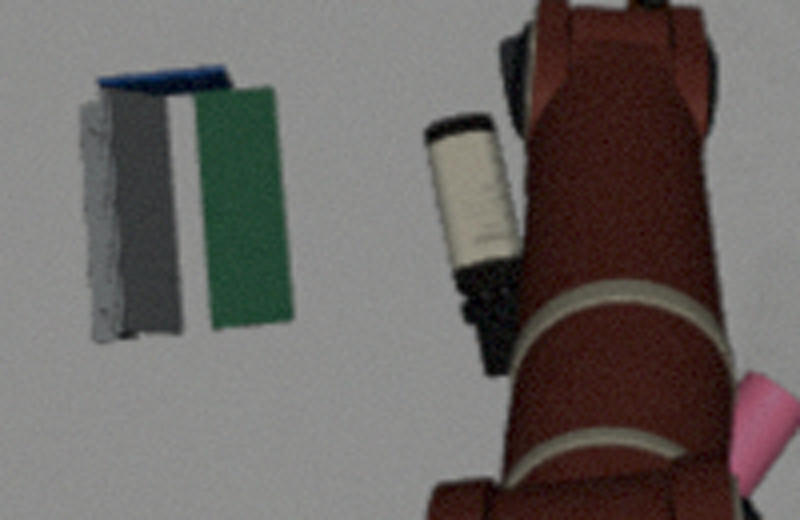

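View pics/sc1.png

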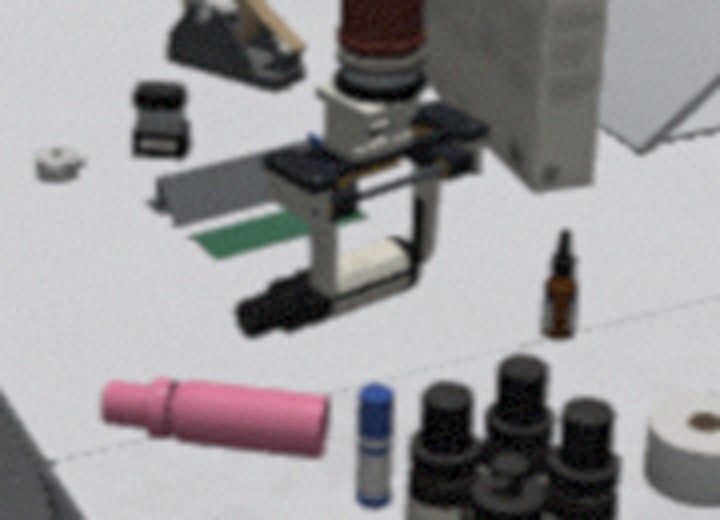

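The side view shows the fingers astride behind the bottle, all clear; the pink bottle and the glue stick are well away. TCP is 63 mm behind the axis and aligned with it to 0.3°. Next I lower and make slow contact.

Call:
jog_arm:
  commands:
    - {"delta_pos": [0,0.25,0.1],"turn": 0}
    - {"delta_pos": [0,0.2,0.2],"turn": 0}
    - {"delta_pos": [0,0,0.15],"turn": 0}
    - {"delta_pos": [0,0,0.1],"turn": 0}
    - {"delta_pos": [0,0,0.1],"turn": 0}
    - {"delta_pos": [0,0,0.1],"turn": 0}
    - {"delta_pos": [0,0,0.1],"turn": 0}
    - {"delta_pos": [0,0,0.1],"turn": 0}
    - {"delta_pos": [0,0,0.1],"turn": 0}
    - {"delta_pos": [0,0,0.1],"turn": 0}

```text
time_s: 4.0
position: [0.5904, 0.1068, 0.0175]
eef_rot: [-0.703, 0.703, 0.078, -0.078]
ft_force: [-0.6, 0.1, 1.2]
opening: 0.996
```

```bash
python3 look.py 2 s
```

```text
4.0 [0.5904 0.1068 0.0175] xang 12.61 [-0.6  0.1  1.2] [-0.35  0.75  0.23  1.75 -0.25  0.67  0.23]
```

View pics/sc2.png

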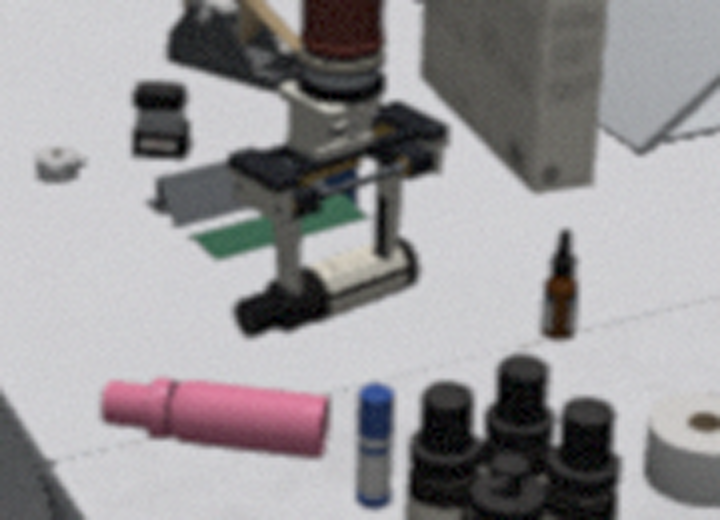

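View pics/tc2.png

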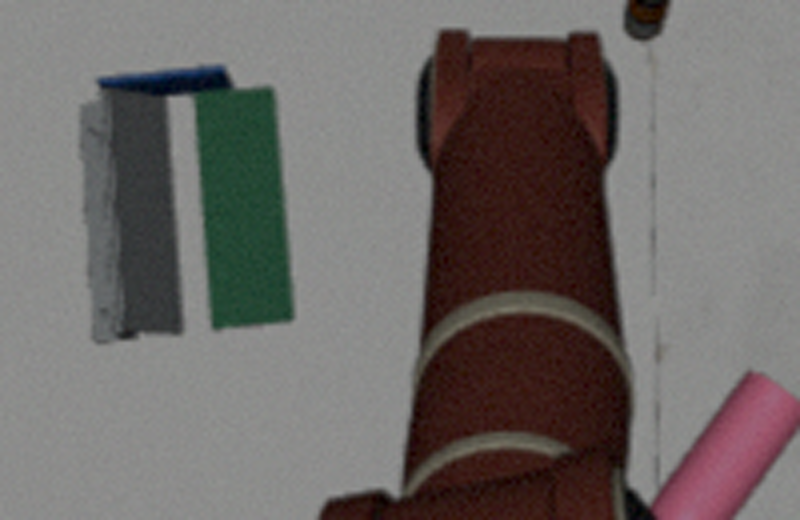

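Run:
```python
from h import *
K,R,t=cam("side");print("camside",-R.T@t)
def pr(P): 
    u=cv2.projectPoints(np.array([P],float),R,t,K,None)[0].ravel();return ((u-[240,130])*4).round()
x=np.array([np.cos(.218),np.sin(.218),0])
for T in([.5993,.0603,.0338],[.5904,.1068,.0175]):
    print([pr(np.array(T)+s*.054*x) for s in(-1,1)])
print("bottle axis",pr([.499,.103,.025]),pr([.672,.14,.025]))
```

```text
camside [-0.10432113 -1.25748753  0.88067316]
[array([321., 331.]), array([418., 293.])]
[array([287., 325.]), array([384., 288.])]
bottle axis [242. 322.] [401. 263.]
```

Run:
```python
from h import *
p,d=robot.capture("side")
c=p[180:225,285:360];c=cv2.convertScaleAbs(c,alpha=1.8,beta=10);cv2.imwrite("pics/z2.png",cv2.resize(c,None,fx=10,fy=10,interpolation=cv2.INTER_CUBIC))
P=cloud("side",d)
for u,v in((311,195),(311,200),(311,205),(311,209),(330,195),(336,190),(336,195),(336,200),(345,190),(325,203)): print(u,v,P[v,u].round(3),p[v,u])
```

```text
311 195 [0.529 0.084 0.087] [78 80 80]
311 200 [0.532 0.089 0.065] [79 84 83]
311 205 [0.535 0.096 0.042] [30 33 31]
311 209 [0.538 0.103 0.022] [14 10 15]
330 195 [0.623 0.126 0.046] [179 192 197]
336 190 [0.638 0.111 0.07 ] [50 54 53]
336 195 [0.643 0.119 0.045] [125 131 136]
336 200 [0.638 0.108 0.032] [66 71 74]
345 190 [0.728 0.207 0.005] [209 207 207]
325 203 [0.59  0.099 0.035] [48 52 55]
```

View pics/z2.png

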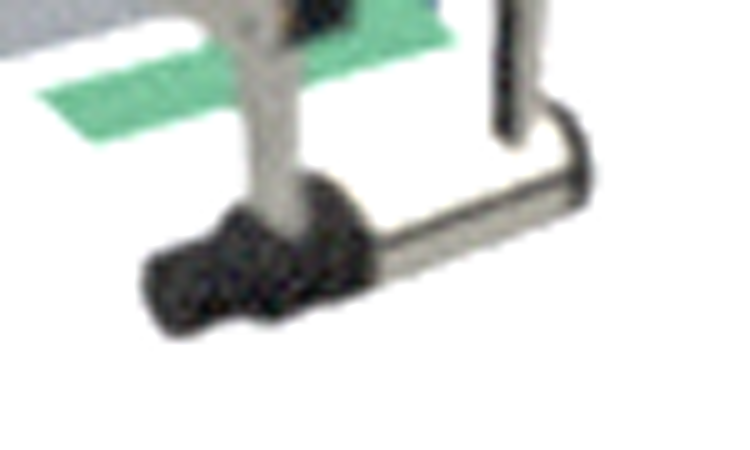

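Bottle not moved: it is still where I measured it. In the picture the fingertips seem to end near the bottle's top, about 30 mm above the reported TCP. I'll back off and check the tip height by depth.

Call:
jog_arm:
  commands:
    - {"delta_pos": [0,-0.2,-0.1],"turn": 0}
    - {"delta_pos": [0,0,-0.4],"turn": 0}
    - {"delta_pos": [0,0,-0.5],"turn": 0}
    - {"delta_pos": [0,0,-0.5],"turn": 0}
    - {"delta_pos": [0,0,0],"turn": 0}

```text
time_s: 4.65
position: [0.6044, 0.0413, 0.0259]
eef_rot: [-0.702, 0.705, 0.075, -0.075]
ft_force: [0.1, -0.7, -0.2]
opening: 1.0
```

Run:
```python
from h import *
s=robot.sense();print(s["position"],s["ft_force"])
p,d=robot.capture("side");cv2.imwrite("pics/s3.png",p);np.save("pics/s3.npy",d)
K,R,t=cam("side");x=np.array([np.cos(.218),np.sin(.218),0])
for sg in(-1,1):
    u=cv2.projectPoints(np.array([s["position"]+sg*.054*x]),R,t,K,None)[0].ravel();print(u)
c=p[170:235,290:365];c=cv2.convertScaleAbs(c,alpha=1.6,beta=10);cv2.imwrite("pics/z3.png",cv2.resize(c,None,fx=9,fy=9,interpolation=cv2.INTER_CUBIC))
P=cloud("side",d)
for v in range(180,218,3): print(v,[tuple(P[v,u].round(3).tolist()) for u in (320,323,326,347)])
```

```text
[0.60443059 0.04125382 0.02585002] [ 0.13996474 -0.6675878  -0.2385746 ]
[324.02283216 217.02377237]
[348.39901835 207.33518203]
180 [(0.518, -0.004, 0.185), (0.524, -0.012, 0.188), (0.536, -0.009, 0.184), (0.65, 0.059, 0.13)]
183 [(0.522, 0.004, 0.171), (0.526, -0.009, 0.176), (0.541, -0.0, 0.168), (0.649, 0.055, 0.12)]
186 [(0.527, 0.013, 0.155), (0.527, -0.008, 0.165), (0.539, -0.005, 0.16), (0.648, 0.054, 0.11)]
189 [(0.525, 0.008, 0.147), (0.527, -0.009, 0.155), (0.539, -0.005, 0.15), (0.647, 0.049, 0.101)]
192 [(0.636, 0.232, 0.004), (0.544, 0.025, 0.124), (0.552, 0.02, 0.124), (0.649, 0.052, 0.088)]
195 [(0.59, 0.139, 0.047), (0.543, 0.024, 0.114), (0.554, 0.023, 0.112), (0.651, 0.056, 0.074)]
198 [(0.579, 0.117, 0.049), (0.545, 0.027, 0.1), (0.554, 0.022, 0.101), (0.651, 0.054, 0.063)]
201 [(0.573, 0.105, 0.044), (0.543, 0.023, 0.092), (0.555, 0.023, 0.089), (0.696, 0.132, 0.002)]
204 [(0.57, 0.098, 0.037), (0.546, 0.028, 0.078), (0.553, 0.019, 0.081), (0.688, 0.117, -0.001)]
207 [(0.567, 0.091, 0.029), (0.585, 0.104, 0.018), (0.555, 0.023, 0.067), (0.675, 0.093, 0.003)]
210 [(0.577, 0.11, 0.005), (0.584, 0.103, 0.007), (0.599, 0.109, -0.0), (0.663, 0.072, 0.004)]
213 [(0.567, 0.091, 0.005), (0.58, 0.093, 0.001), (0.586, 0.083, 0.004), (0.654, 0.055, 0.003)]
216 [(0.561, 0.077, 0.002), (0.57, 0.072, 0.002), (0.577, 0.065, 0.005), (0.642, 0.033, 0.006)]
```

View pics/z3.png

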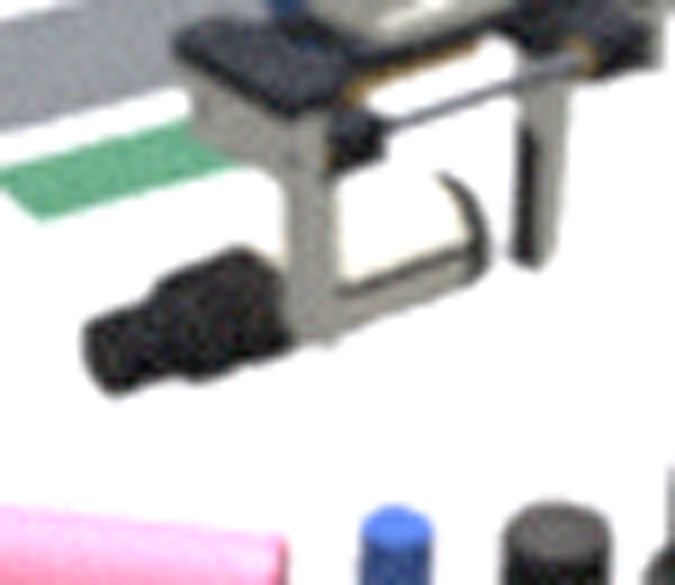

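The picture and the depth show the fingertips at z ≈ 0.060, while the TCP reads 0.026. The camera gives the bench at about 0.003 and the bottle's top at 0.05, so it's the reported height that reads about 33 mm low. In x and y they agree. I'll lower in part and check again.

Call:
jog_arm:
  commands:
    - {"delta_pos": [0,0.4,0],"turn": 0}
    - {"delta_pos": [0,0.3,0],"turn": 0}
    - {"delta_pos": [0,0.2,0],"turn": 0}
    - {"delta_pos": [0,0,0],"turn": 0}

```text
time_s: 5.1
position: [0.602, 0.0487, -0.0122]
eef_rot: [0.703, -0.703, -0.077, 0.079]
ft_force: [-0.0, 0.8, 0.6]
opening: 1.005
```

```bash
cat > tip.py <<'E'
import sys
from h import *
s=robot.sense();print(s["time_s"],s["position"],s["ft_force"])
p,d=robot.capture("side");cv2.imwrite(f"pics/s{sys.argv[1]}.png",p)
c=p[170:235,290:365];c=cv2.convertScaleAbs(c,alpha=1.6,beta=10);cv2.imwrite(f"pics/z{sys.argv[1]}.png",cv2.resize(c,None,fx=9,fy=9,interpolation=cv2.INTER_CUBIC))
P=cloud("side",d)
for v in range(197,224,2): print(v,[tuple(P[v,u].round(3).tolist()) for u in (322,324,326,346,348,350)])
E
python3 tip.py 4
```

```text
5.1 [ 0.60203928  0.04872697 -0.01215786] [-0.00322209  0.77658141  0.55041446]
197 [(0.528, 0.0, 0.121), (0.534, -0.002, 0.121), (0.544, 0.003, 0.116), (0.65, 0.06, 0.064), (0.651, 0.048, 0.07), (0.659, 0.048, 0.068)]
199 [(0.526, -0.005, 0.117), (0.535, -0.0, 0.113), (0.543, 0.0, 0.111), (0.647, 0.055, 0.06), (0.653, 0.051, 0.06), (0.666, 0.061, 0.053)]
201 [(0.528, 0.0, 0.107), (0.55, 0.028, 0.088), (0.556, 0.027, 0.087), (0.65, 0.06, 0.049), (0.651, 0.048, 0.055), (0.663, 0.055, 0.048)]
203 [(0.542, 0.026, 0.083), (0.55, 0.028, 0.081), (0.557, 0.028, 0.078), (0.648, 0.055, 0.044), (0.653, 0.05, 0.045), (0.662, 0.052, 0.042)]
205 [(0.544, 0.03, 0.073), (0.549, 0.026, 0.074), (0.56, 0.034, 0.067), (0.65, 0.058, 0.034), (0.655, 0.053, 0.036), (0.663, 0.053, 0.034)]
207 [(0.544, 0.03, 0.066), (0.551, 0.03, 0.064), (0.559, 0.031, 0.062), (0.648, 0.053, 0.029), (0.652, 0.047, 0.031), (0.688, 0.095, -0.002)]
209 [(0.547, 0.035, 0.055), (0.549, 0.026, 0.059), (0.598, 0.106, 0.006), (0.665, 0.083, 0.002), (0.672, 0.081, 0.001), (0.679, 0.079, 0.001)]
211 [(0.543, 0.029, 0.051), (0.552, 0.
[... 250 characters left out ...]
[(0.543, 0.027, 0.037), (0.552, 0.03, 0.033), (0.583, 0.077, 0.001), (0.644, 0.044, 0.003), (0.649, 0.04, 0.004), (0.655, 0.035, 0.005)]
217 [(0.564, 0.068, 0.002), (0.552, 0.03, 0.025), (0.575, 0.061, 0.003), (0.637, 0.032, 0.004), (0.645, 0.031, 0.002), (0.652, 0.031, 0.0)]
219 [(0.558, 0.058, 0.001), (0.562, 0.049, 0.005), (0.569, 0.048, 0.004), (0.63, 0.019, 0.004), (0.64, 0.023, -0.0), (0.643, 0.014, 0.004)]
221 [(0.55, 0.04, 0.005), (0.558, 0.041, 0.003), (0.563, 0.036, 0.004), (0.625, 0.009, 0.003), (0.629, 0.004, 0.005), (0.639, 0.007, 0.001)]
223 [(0.547, 0.035, 0.001), (0.55, 0.026, 0.005), (0.559, 0.028, 0.002), (0.62, 0.001, 0.001), (0.626, -0.003, 0.001), (0.629, -0.012, 0.006)]
```

View pics/z4.png

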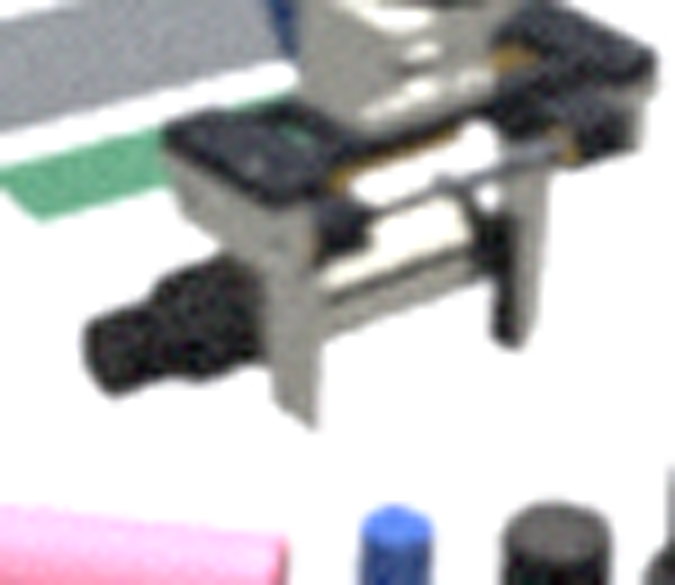

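Call:
jog_arm:
  commands:
    - {"delta_pos": [0,0.2,0.2],"turn": 0}
    - {"delta_pos": [0,0,0.25],"turn": 0}
    - {"delta_pos": [0,0,0.2],"turn": 0}
    - {"delta_pos": [0,0,0.1],"turn": 0}
    - {"delta_pos": [0,0,0.08],"turn": 0}
    - {"delta_pos": [0,0,0.08],"turn": 0}
    - {"delta_pos": [0,0,0.08],"turn": 0}
    - {"delta_pos": [0,0,0.08],"turn": 0}
    - {"delta_pos": [0,0,0.08],"turn": 0}
    - {"delta_pos": [0,0,0.1],"turn": 0}

```text
time_s: 6.15
position: [0.5926, 0.0967, -0.0186]
eef_rot: [-0.703, 0.703, 0.078, -0.077]
ft_force: [0.3, -0.4, -0.2]
opening: 1.0
```

```bash
python3 look.py 5 s
```

```text
6.15 [ 0.5926  0.0967 -0.0186] xang 12.59 [ 0.3 -0.4 -0.2] [-0.32  0.81  0.21  1.76 -0.27  0.6   0.26]
```

View pics/sc5.png

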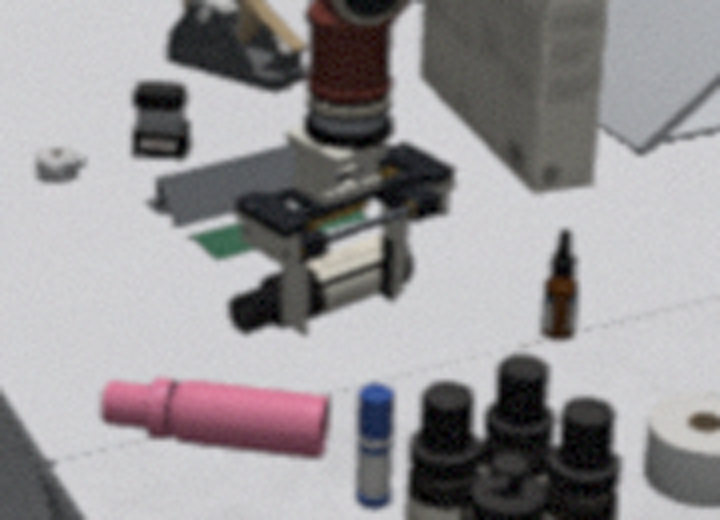

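The fingers are now in front of the bottle at the right height, and the bottle has begun to roll (cap from (240,315) to (232,310)). I'll roll on while turning it parallel to the V.

Call:
jog_arm:
  commands:
    - {"delta_pos": [0,0,0.12],"turn": 0.06}
    - {"delta_pos": [0,0,0.13],"turn": 0.13}
    - {"delta_pos": [0,0,0.14],"turn": 0.13}
    - {"delta_pos": [0,0,0.14],"turn": 0.13}
    - {"delta_pos": [0,0,0.14],"turn": 0.13}
    - {"delta_pos": [0,0,0.14],"turn": 0.13}
    - {"delta_pos": [0,0,0.14],"turn": 0.13}
    - {"delta_pos": [0,0,0.14],"turn": 0.13}
    - {"delta_pos": [0,0,0.14],"turn": 0.13}
    - {"delta_pos": [0,0,0.14],"turn": 0.13}

```text
time_s: 7.25
position: [0.583, 0.1512, -0.0187]
eef_rot: [-0.706, 0.706, 0.04, -0.04]
ft_force: [0.2, -0.2, 0.1]
opening: 1.002
```

```bash
python3 look.py 6 s
```

```text
7.25 [ 0.583   0.1512 -0.0187] xang 6.42 [ 0.2 -0.2  0.1] [-0.44  0.81  0.25  1.76 -0.32  0.61  0.11]
```

View pics/sc6.png

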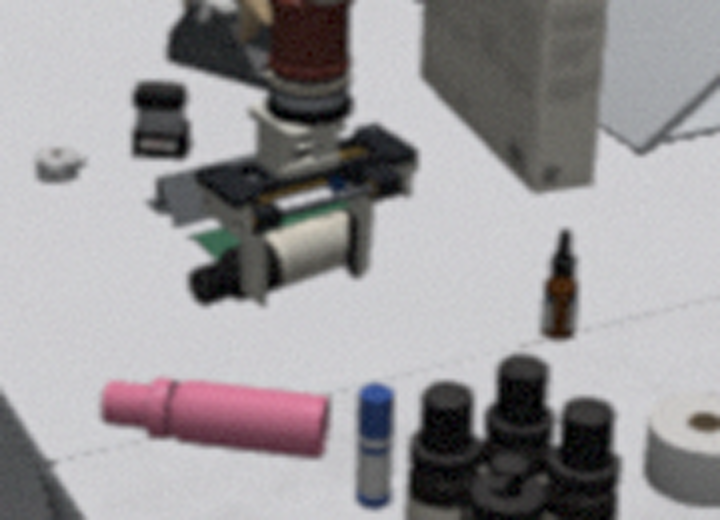

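View pics/tc6.png

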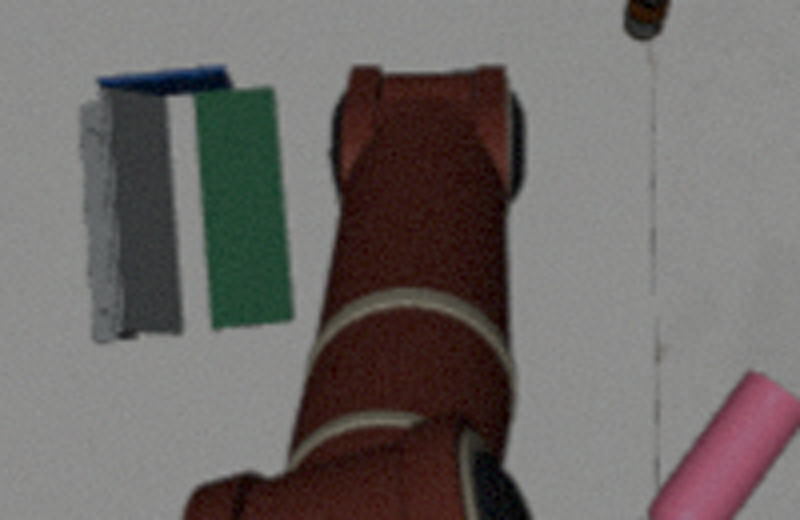

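Call:
jog_arm:
  commands:
    - {"delta_pos": [0,0,0.12],"turn": 0}
    - {"delta_pos": [0,0,0.14],"turn": 0}
    - {"delta_pos": [0,0,0.14],"turn": 0}
    - {"delta_pos": [0,0,0.14],"turn": 0}
    - {"delta_pos": [0,0,0.14],"turn": 0}
    - {"delta_pos": [0,0,0.14],"turn": 0}
    - {"delta_pos": [0,0,0.14],"turn": 0}
    - {"delta_pos": [0,0,0.14],"turn": 0}
    - {"delta_pos": [0,0,0.14],"turn": 0}
    - {"delta_pos": [0,0,0.14],"turn": 0}

```text
time_s: 8.35
position: [0.5767, 0.2061, -0.0186]
eef_rot: [-0.706, 0.706, 0.04, -0.04]
ft_force: [-0.4, -0.1, 0.5]
opening: 1.003
```

```bash
python3 look.py 7 s
```

```text
8.35 [ 0.5767  0.2061 -0.0186] xang 6.47 [-0.4 -0.1  0.5] [-0.54  0.82  0.26  1.73 -0.33  0.64  0.03]
```

View pics/sc7.png

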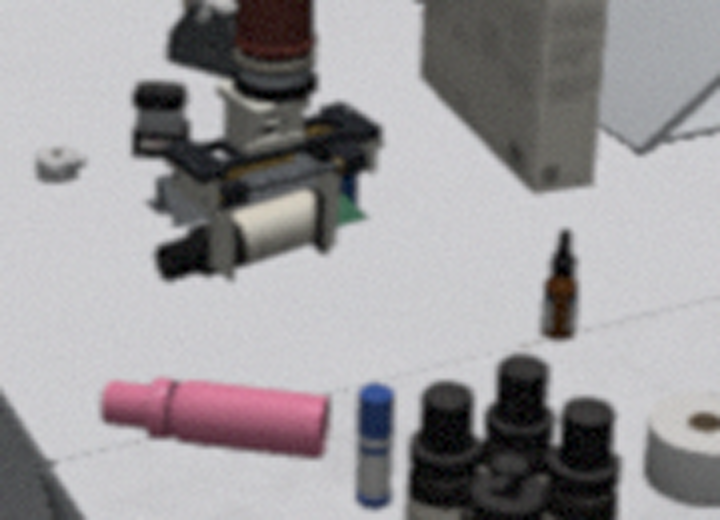

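View pics/tc7.png

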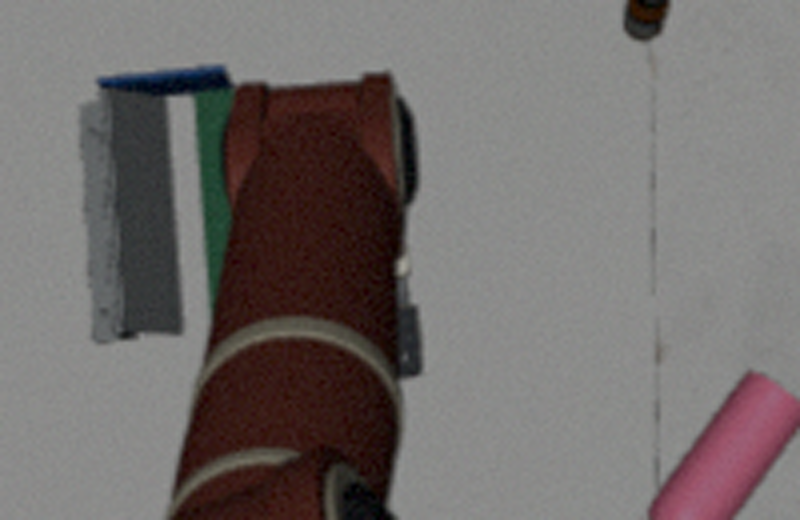

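Call:
jog_arm:
  commands:
    - {"delta_pos": [0,0,0.12],"turn": 0}
    - {"delta_pos": [0,0,0.12],"turn": 0}
    - {"delta_pos": [0,0,0.12],"turn": 0}
    - {"delta_pos": [0,0,0.12],"turn": 0}
    - {"delta_pos": [0,0,0.12],"turn": 0}
    - {"delta_pos": [0,0,0.12],"turn": 0}
    - {"delta_pos": [0,0,0.12],"turn": 0}
    - {"delta_pos": [0,0,0.12],"turn": 0}
    - {"delta_pos": [0,0,0.12],"turn": 0}
    - {"delta_pos": [0,0,0.12],"turn": 0}

```text
time_s: 9.45
position: [0.5713, 0.2537, -0.0187]
eef_rot: [-0.706, 0.706, 0.04, -0.04]
ft_force: [0.1, -1.9, 0.9]
opening: 1.002
```

Call:
jog_arm:
  commands:
    - {"delta_pos": [0,0,0.1],"turn": 0}
    - {"delta_pos": [0,0,0.1],"turn": 0}
    - {"delta_pos": [0,0,0.1],"turn": 0}
    - {"delta_pos": [0,0,0.08],"turn": 0}
    - {"delta_pos": [0,0,0.08],"turn": 0}

```text
time_s: 9.95
position: [0.5688, 0.2729, -0.0189]
eef_rot: [0.706, -0.706, -0.04, 0.04]
ft_force: [-0.4, 0.2, -0.2]
opening: 1.001
```

```bash
python3 look.py 8 s
```

```text
9.95 [ 0.5688  0.2729 -0.0189] xang 6.52 [-0.4  0.2 -0.2] [-0.64  0.85  0.28  1.67 -0.34  0.67 -0.07]
```

View pics/sc8.png

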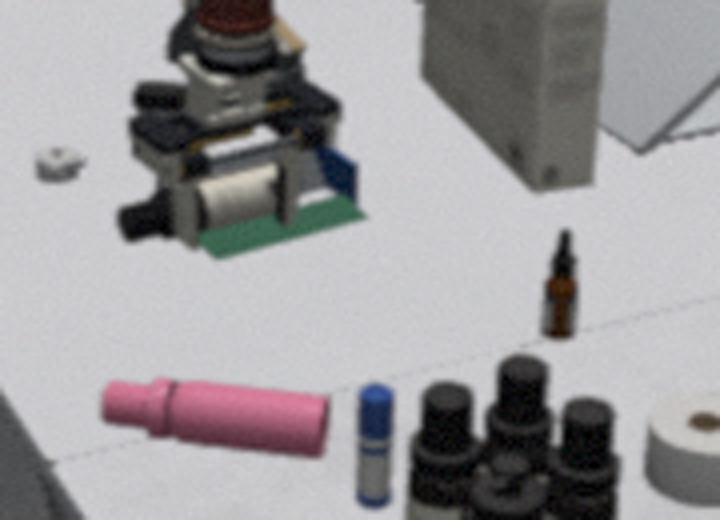

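View pics/tc8.png

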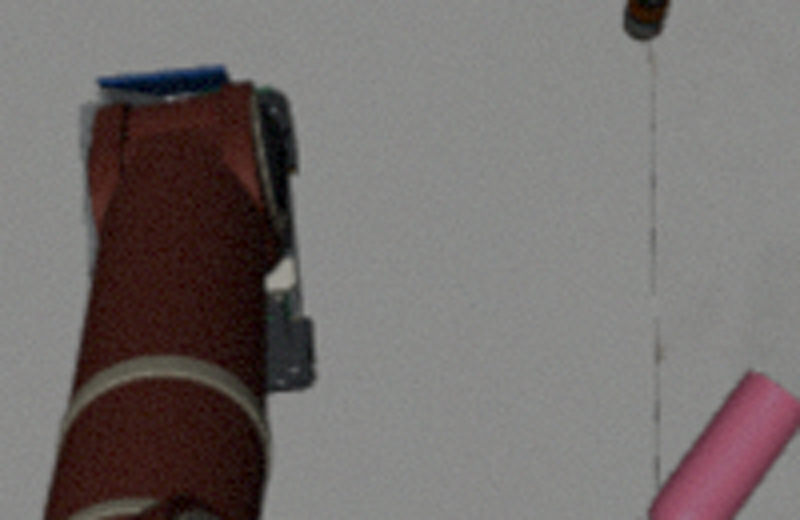

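Call:
jog_arm:
  commands:
    - {"delta_pos": [0,0,0.08],"turn": 0}
    - {"delta_pos": [0,0,0.08],"turn": 0}
    - {"delta_pos": [0,0,0.08],"turn": 0}
    - {"delta_pos": [0,0,0.08],"turn": 0}
    - {"delta_pos": [0,0,0.08],"turn": 0}

```text
time_s: 10.55
position: [0.5675, 0.2877, -0.0187]
eef_rot: [-0.706, 0.706, 0.04, -0.04]
ft_force: [-0.0, -5.4, 2.2]
opening: 1.0
```

```bash
python3 look.py 9 s
python3 - <<'E'
from h import *
K,R,t=cam("side");a=np.radians(6.45);ex=np.array([np.cos(a),np.sin(a),0]);ey=np.array([-np.sin(a),np.cos(a),0]);O=np.array([.6125,.343,0])
for y,z in((-.032,.0318),(-.024,.033),(-.006,.026)):
    print(y,[((cv2.projectPoints((O+x*ex+y*ey+[0,0,z])[None],R,t,K,None)[0].ravel()-[240,130])*4).round() for x in(-.140,.037)])
E
```

```text
10.55 [ 0.5675  0.2877 -0.0187] xang 6.47 [-0.  -5.4  2.2] [-0.67  0.85  0.29  1.65 -0.34  0.69 -0.1 ]
-0.032 [array([135., 226.]), array([298., 183.])]
-0.024 [array([131., 222.]), array([294., 178.])]
-0.006 [array([122., 221.]), array([284., 178.])]
```

View pics/sc9.png

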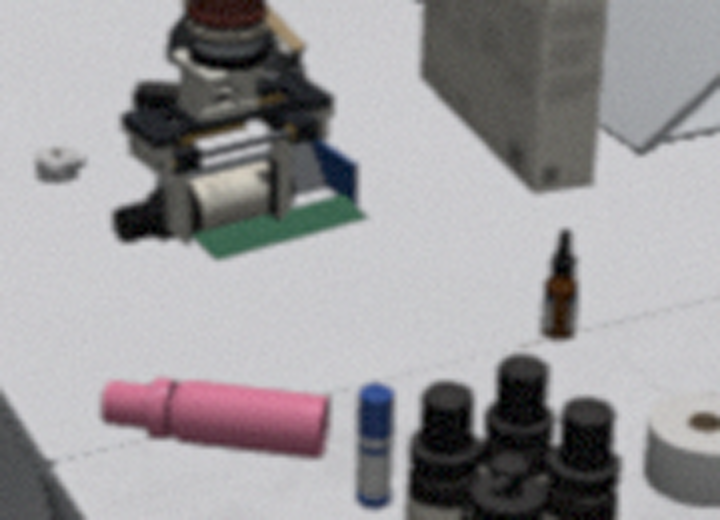

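The y force of −5.4 N means the bottle is bearing on the back flank, and the cap sits where a seated bottle would put it, near (120,220). I'll back away gently and look.

Call:
jog_arm:
  commands:
    - {"delta_pos": [0,0,-0.1],"turn": 0}
    - {"delta_pos": [0,0,-0.15],"turn": 0}
    - {"delta_pos": [0,0,-0.3],"turn": 0}
    - {"delta_pos": [0,0,-0.5],"turn": 0}
    - {"delta_pos": [0,0,-0.6],"turn": 0}
    - {"delta_pos": [-0.8,0,-0.2],"turn": 0}
    - {"delta_pos": [-1,0,0],"turn": 0}
    - {"delta_pos": [-1,0,0],"turn": 0}
    - {"delta_pos": [-0.7,0,0],"turn": 0}
    - {"delta_pos": [0,0,0],"turn": 0}
  gripper: 100

```text
time_s: 11.65
position: [0.4313, 0.1963, -0.0186]
eef_rot: [-0.706, 0.706, 0.038, -0.043]
ft_force: [0.7, -0.4, 0.3]
opening: 1.0
```

```bash
python3 look.py 10 s
```

```text
11.65 [ 0.4313  0.1963 -0.0186] xang 6.49 [ 0.7 -0.4  0.3] [-0.61  0.7   0.21  2.11 -0.38  0.38  0.02]
```

View pics/sc10.png

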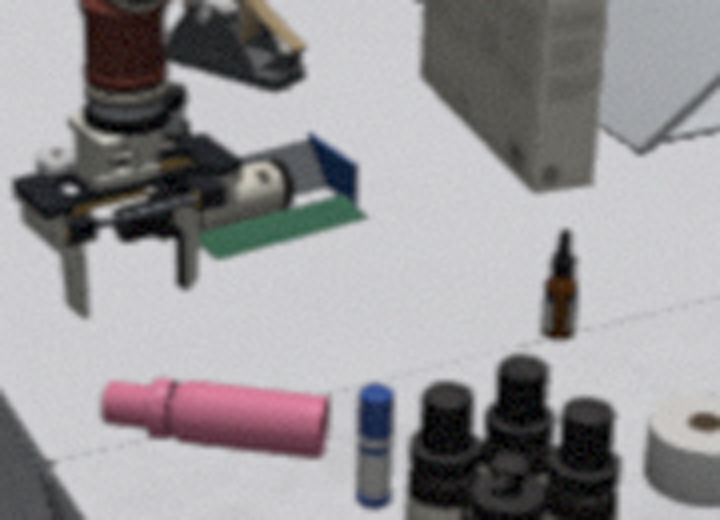

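View pics/tc10.png

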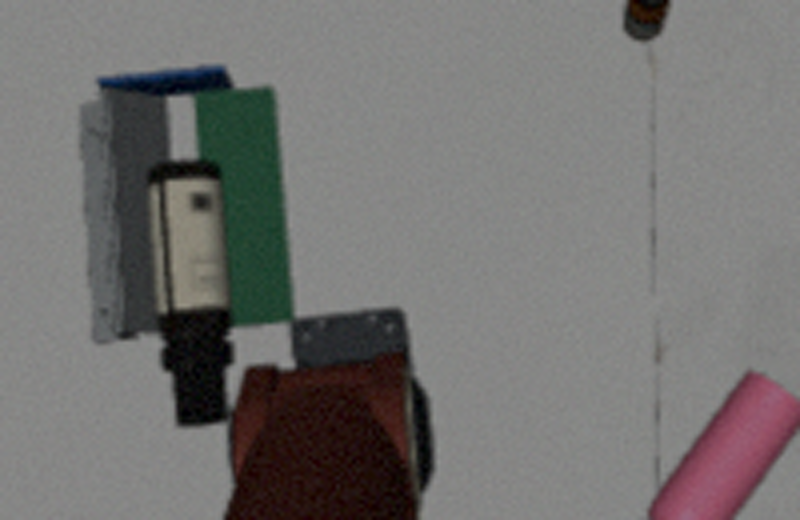

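The top view shows the bottle down in the V and parallel to it, with base edge at (187,162) and cap end at (200,424) in the crop. Measuring it now.

Run:
```python
from h import *
a=np.radians(6.45);ex=np.array([np.cos(a),np.sin(a)]);ey=np.array([-np.sin(a),np.cos(a)]);O=np.array([.6125,.343])
def loc(uv,z): 
    q=ray("top",uv,z)[:2]-O;return (np.array([q@ex,q@ey])*1000).round(1)
f=lambda x,y:(200+x/4,150+y/4)
print("base top",loc(f(185,160),.05),"cap end top/bottom",loc(f(202,424),.04),loc(f(202,424),.012))
print("sides label",loc(f(152,240),.026),loc(f(227,240),.026),loc(f(150,180),.026),loc(f(220,180),.026), loc(f(163,310),.026),loc(f(230,310),.026))
d=np.load("pics/top10.npy");P=cloud("top",d)
for v in (195,205,215,222): print(v,max(P[v,u,2] for u in range(242,254)).round(3), np.median(P[v,244:252,2]).round(3))
q=np.array([.4313,.1963])-O;print("tcp",q@ex,q@ey)
```

```text
base top [ 24.1 -22.2] cap end top/bottom [-153.2  -18.6] [-150.6  -14.4]
sides label [-23.4   7.9] [-29. -43.] [18.6  6.4] [ 13.4 -41.5] [-72.4   3.9] [-77.3 -41.2]
195 0.055 0.049
205 0.053 0.051
215 0.053 0.051
222 0.052 0.05
tcp -0.196532760341582 -0.12541612381395903
```

Run:
```python
from h import *
a=np.radians(6.45);ex=np.array([np.cos(a),np.sin(a),0]);ey=np.array([-np.sin(a),np.cos(a),0]);O=np.array([.6125,.343,0])
p,d=robot.capture("side");np.save("pics/s11.npy",d);cv2.imwrite("pics/s11.png",p)
c=p[150:205,260:340];c=cv2.convertScaleAbs(c,alpha=1.7,beta=10)
c=cv2.resize(c,None,fx=9,fy=9,interpolation=cv2.INTER_CUBIC)
K,R,t=cam("side")
pj=lambda x,y,z:tuple(((cv2.projectPoints((O+x*ex+y*ey+[0,0,z])[None],R,t,K,None)[0].ravel()-[260,150]+.5)*9).astype(int).tolist())
cv2.imwrite("pics/z11r.png",c.copy())
for (y,z,col) in((-.006,.026,(0,0,255)),(-.0175,.032,(255,0,0))):
    for x in(.024,.0,-.03):
        pts=np.array([pj(x,y+.025*np.cos(q),z+.025*np.sin(q)) for q in np.linspace(0,6.28,40)]);cv2.polylines(c,[pts],True,col,1)
for L in([(-.085,-.079,0),(.085,-.079,0),(.085,-.024,.008),(-.085,-.024,.008)],[(-.085,.04,.042),(.085,.04,.042)]): cv2.polylines(c,[np.array([pj(*q) for q in L])],True,(0,200,255),1)
cv2.imwrite("pics/z11.png",c)
# cylinder ridge heights: top view before and after
for k,(rows,u0,u1) in {"0":(range(188,212),300,336),"10":(range(196,224),234,262)}.items():
    P=cloud("top",np.load(f"pics/top{k}.npy"))
    Q=P[rows.start:rows.stop,u0:u1].reshape(-1,3);Q=Q[Q[:,2]>.03]
    aa=np.radians(12.2 if k=="0" else 6.45);n=np.array([-np.sin(aa),np.cos(aa)]);s=Q[:,:2]@n
    A=np.c_[s,Q[:,2],np.ones(len(s))]
    # circle with fixed R fit
    from scipy.optimize import least_squares
    r=least_squares(lambda w:np.hypot(s-w[0],Q[:,2]-w[1])-.025,[s.mean(),.025],loss="soft_l1",f_scale=.002).x
    print(k,len(s),"axis s,z",r,"y'",(r[0]-O[:2]@n)*1000)
```

```text
0 447 axis s,z [-0.00514273  0.02564698] y' -210.95994629672484
10 530 axis s,z [0.25542231 0.02678427] y' -16.600720465521412
```

View pics/z11.png

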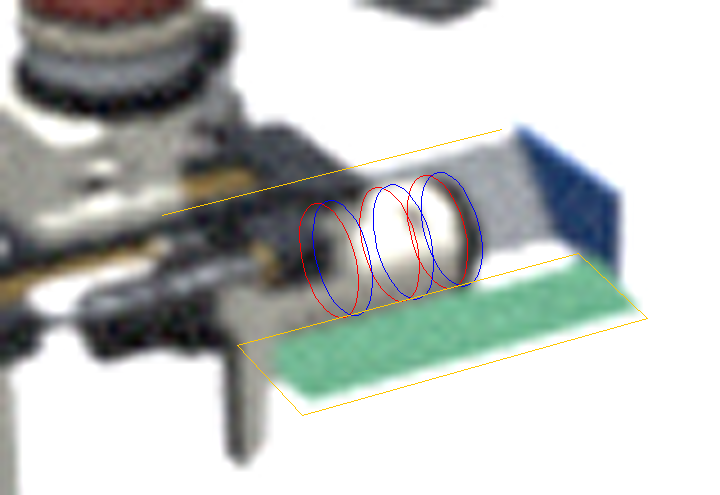

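View pics/z11r.png

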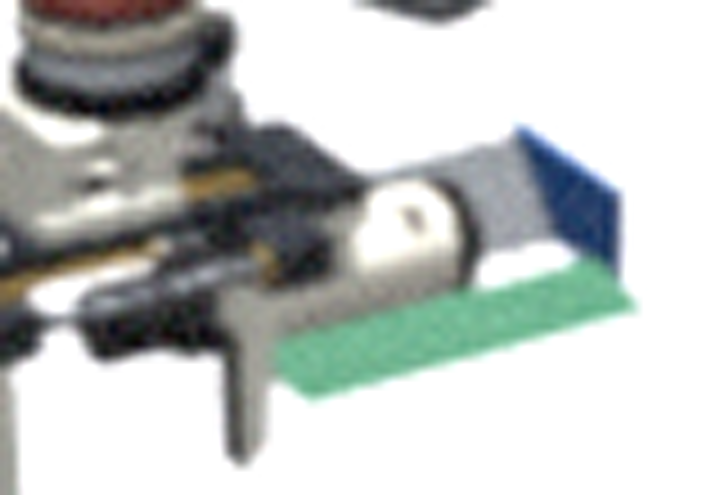

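Run:
```python
from h import *
a=np.radians(6.45);ex=np.array([np.cos(a),np.sin(a)]);ey=np.array([-np.sin(a),np.cos(a)]);O=np.array([.6125,.343])
def loc(n,uv,z): 
    q=ray(n,uv,z)[:2]-O;return (np.array([q@ex,q@ey])*1000).round(1)
p=cv2.imread("pics/top0.png")
for v in (185,203,222):
    print(v,[(u,p[v,u].tolist(), loc("top",(u,v),0)[1]) for u in range(218,275,2)])
```

```text
185 [(218, [127, 126, 126], np.float64(63.6)), (220, [92, 90, 88], np.float64(58.0)), (222, [91, 87, 85], np.float64(52.3)), (224, [81, 79, 74], np.float64(46.7)), (226, [82, 80, 78], np.float64(41.1)), (228, [48, 47, 45], np.float64(35.5)), (230, [52, 51, 47], np.float64(29.9)), (232, [53, 54, 49], np.float64(24.2)), (234, [51, 52, 51], np.float64(18.6)), (236, [54, 53, 51], np.float64(13.0)), (238, [54, 52, 52], np.float64(7.4)), (240, [51, 52, 49], np.float64(1.8)), (242, [85, 86, 85], np.float64(-3.9)), (244, [128, 129, 129], np.float64(-9.5)), (246, [130, 129, 128], np.float64(-15.1)), (248, [117, 119, 113], np.float64(-20.7)), (250, [49, 64, 35], np.float64(-26.4)), (252, [40, 59, 25], np.float64(-32.0)), (254, [44, 64, 34], np.float64(-37.6)), (256, [40, 57, 22], np.float64(-43.2)), (258, [45, 62, 29], np.float64(-48.8)), (260, [49, 66, 38], np.float64(-54.5)), (262, [43, 60, 29], np.float64(-60.1)), (264, [43, 61, 28], np.float64(-65.7)), (266, [41, 59, 31], np.float64(-71.3)), (268, [48, 62, 33], np.float64(-77.0)), (270, [113, 117, 114], np.float64(-82.6)), (272, [127, 125,
[... 1710 characters left out ...]
oat64(9.3)), (242, [49, 49, 48], np.float64(3.8)), (244, [69, 69, 69], np.float64(-1.8)), (246, [126, 125, 126], np.float64(-7.3)), (248, [125, 128, 127], np.float64(-12.8)), (250, [128, 127, 129], np.float64(-18.3)), (252, [68, 80, 58], np.float64(-23.9)), (254, [50, 70, 34], np.float64(-29.4)), (256, [45, 64, 30], np.float64(-34.9)), (258, [46, 64, 31], np.float64(-40.4)), (260, [42, 60, 25], np.float64(-45.9)), (262, [44, 61, 30], np.float64(-51.5)), (264, [49, 63, 31], np.float64(-57.0)), (266, [47, 63, 34], np.float64(-62.5)), (268, [46, 63, 26], np.float64(-68.0)), (270, [45, 63, 29], np.float64(-73.6)), (272, [64, 79, 59], np.float64(-79.1)), (274, [127, 128, 130], np.float64(-84.6))]
```

The flank's foot and crest, the circle fit (axis z 26 mm) and the finger contact all agree that the bottle is seated. My cradle y estimate was about 10 mm off, because the green also covers the V's front slope. The base is at x' ≈ 24 mm and the stop at about 84 mm, so the slide is about 60 mm. Next I close the fingers and go behind the cap.

Call:
jog_arm:
  commands:
    - {"delta_pos": [0,0,0],"turn": 0}
    - {"delta_pos": [0,0,0],"turn": 0}
    - {"delta_pos": [0,0,0],"turn": 0}
    - {"delta_pos": [0,0,0.5],"turn": 0}
    - {"delta_pos": [0,0,0.6],"turn": 0}
    - {"delta_pos": [0,0,0.6],"turn": 0}
    - {"delta_pos": [0,0,0.6],"turn": 0}
    - {"delta_pos": [0,0,0.4],"turn": 0}
    - {"delta_pos": [0,0,0],"turn": 0}
  gripper: 0

```text
time_s: 12.7
position: [0.4239, 0.3088, -0.0189]
eef_rot: [0.707, -0.705, -0.042, 0.042]
ft_force: [0.4, -0.0, -0.3]
opening: 0.276
```

```bash
python3 look.py 12 s
```

```text
12.7 [ 0.4239  0.3088 -0.0189] xang 6.76 [ 0.4 -0.  -0.3] [-0.84  0.74  0.27  1.98 -0.41  0.47 -0.16]
```

View pics/sc12.png

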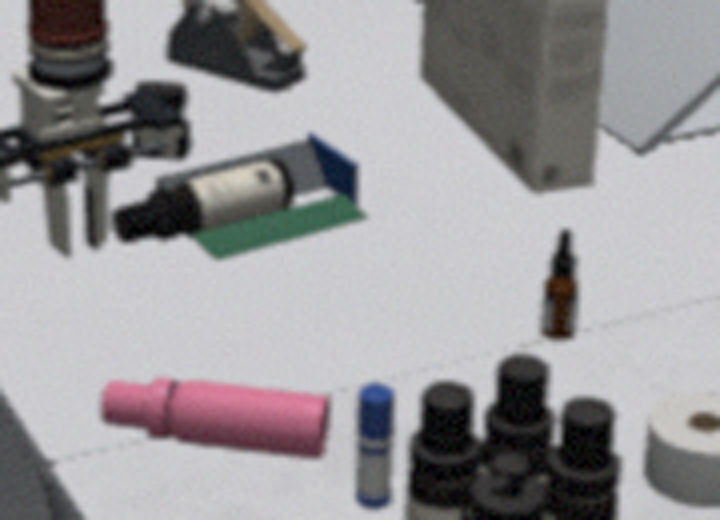

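View pics/tc12.png

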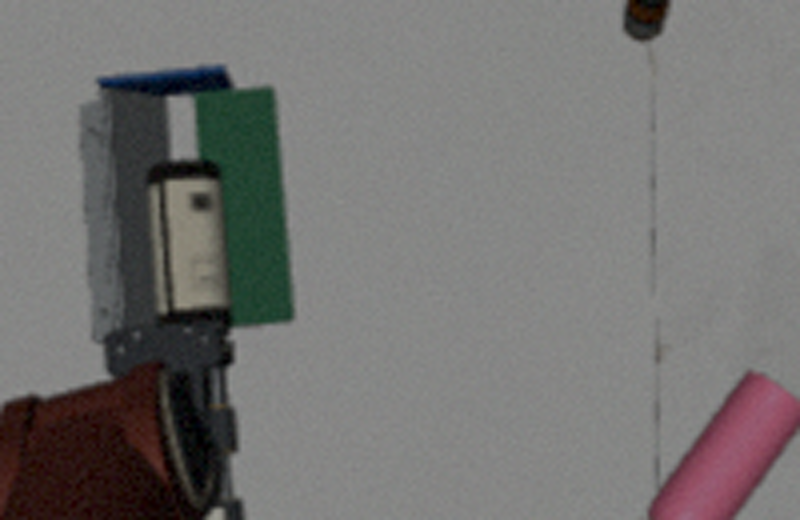

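Call:
jog_arm:
  commands:
    - {"delta_pos": [0,0,-0.1],"turn": 0}
    - {"delta_pos": [0,0,0],"turn": 0}
    - {"delta_pos": [0,0,0],"turn": 0}
    - {"delta_pos": [0,0,0],"turn": 0}
    - {"delta_pos": [0.2,0,0],"turn": 0}
    - {"delta_pos": [0.1,0,0],"turn": 0}
    - {"delta_pos": [0.08,0,0],"turn": 0}
    - {"delta_pos": [0.08,0,0],"turn": 0}
    - {"delta_pos": [0.08,0,0],"turn": 0}
  gripper: 0

```text
time_s: 13.7
position: [0.4467, 0.304, -0.0187]
eef_rot: [-0.706, 0.706, 0.04, -0.04]
ft_force: [0.4, -0.1, 0.7]
opening: 0.004
```

```bash
python3 look.py 13 s
```

```text
13.7 [ 0.4467  0.304  -0.0187] xang 6.47 [ 0.4 -0.1  0.7] [-0.81  0.76  0.28  1.94 -0.4   0.5  -0.15]
```

View pics/sc13.png

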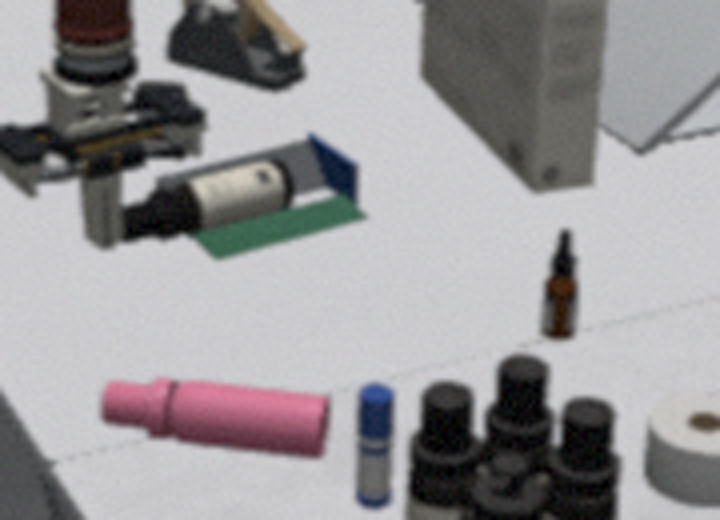

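Fingers shut, squarely behind the cap and about to touch. I push slowly along the V.

Call:
jog_arm:
  commands:
    - {"delta_pos": [0.05,0,0.06],"turn": 0}
    - {"delta_pos": [0.08,0,0],"turn": 0}
    - {"delta_pos": [0.1,0,0],"turn": 0}
    - {"delta_pos": [0.1,0,0],"turn": 0}
    - {"delta_pos": [0.1,0,0],"turn": 0}
    - {"delta_pos": [0.1,0,0],"turn": 0}
    - {"delta_pos": [0.1,0,0],"turn": 0}
    - {"delta_pos": [0.1,0,0],"turn": 0}
    - {"delta_pos": [0.1,0,0],"turn": 0}
    - {"delta_pos": [0.1,0,0],"turn": 0}

```text
time_s: 14.8
position: [0.4836, 0.3104, -0.0187]
eef_rot: [-0.706, 0.706, 0.04, -0.04]
ft_force: [-2.1, 0.4, -0.8]
opening: 0.006
```

```bash
python3 look.py 14 s
```

```text
14.8 [ 0.4836  0.3104 -0.0187] xang 6.46 [-2.1  0.4 -0.8] [-0.79  0.79  0.29  1.84 -0.38  0.57 -0.14]
```

View pics/tc14.png

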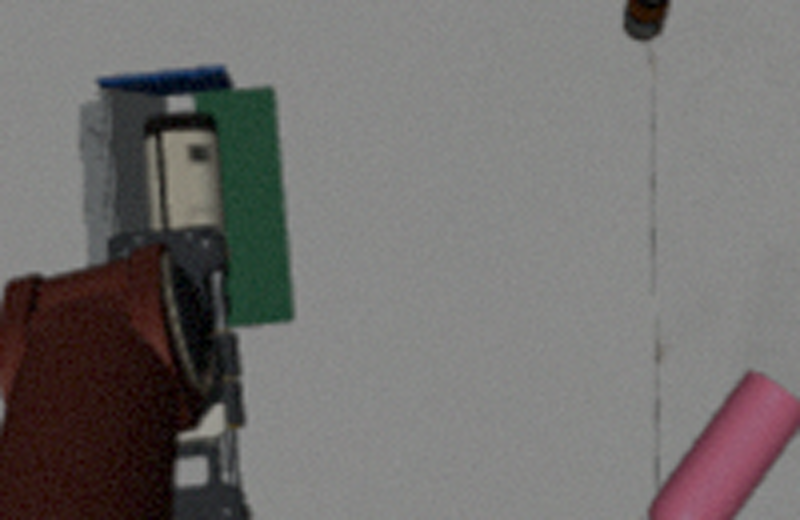

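View pics/sc14.png

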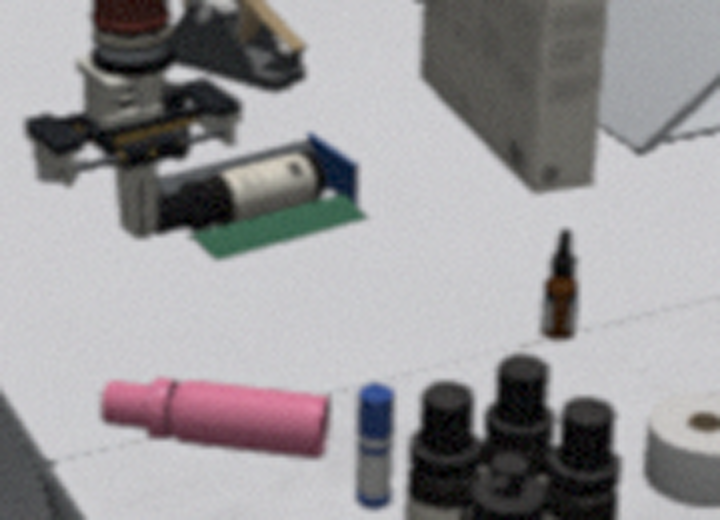

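Sliding cleanly: the base edge went from row 162 to 114 in the crop with 2 N of push, and about 27 mm are left.

Call:
jog_arm:
  commands:
    - {"delta_pos": [0.1,0,0],"turn": 0}
    - {"delta_pos": [0.1,0,0],"turn": 0}
    - {"delta_pos": [0.1,0,0],"turn": 0}
    - {"delta_pos": [0.1,0,0],"turn": 0}
    - {"delta_pos": [0.08,0,0],"turn": 0}
    - {"delta_pos": [0.05,0,0],"turn": 0}

```text
time_s: 15.5
position: [0.5049, 0.313, -0.0187]
eef_rot: [0.706, -0.706, -0.04, 0.04]
ft_force: [-3.3, -0.0, 3.5]
opening: 0.009
```

Call:
jog_arm:
  commands:
    - {"delta_pos": [0.05,0,0],"turn": 0}

```text
time_s: 15.6
position: [0.5059, 0.3131, -0.0187]
eef_rot: [-0.706, 0.706, 0.04, -0.04]
ft_force: [-4.8, -0.9, 3.9]
opening: 0.005
```

Call:
jog_arm:
  commands:
    - {"delta_pos": [0.04,0,0],"turn": 0}

```text
time_s: 15.7
position: [0.5074, 0.3133, -0.0187]
eef_rot: [-0.706, 0.706, 0.04, -0.04]
ft_force: [-4.8, -1.2, 3.0]
opening: 0.008
```

```bash
python3 look.py 15 s
python3 - <<'E'
from h import *
p=cv2.imread("pics/top15.png")[160:225,215:275];cv2.imwrite("pics/zt15.png",cv2.resize(cv2.convertScaleAbs(p,alpha=1.6),None,fx=9,fy=9,interpolation=cv2.INTER_CUBIC))
p,d=robot.capture("side");c=p[150:205,260:340];cv2.imwrite("pics/zs15.png",cv2.resize(cv2.convertScaleAbs(c,alpha=1.6),None,fx=9,fy=9,interpolation=cv2.INTER_CUBIC))
E
```

```text
15.7 [ 0.5074  0.3133 -0.0187] xang 6.48 [-4.8 -1.2  3. ] [-0.77  0.81  0.29  1.77 -0.38  0.61 -0.14]
```

View pics/zt15.png

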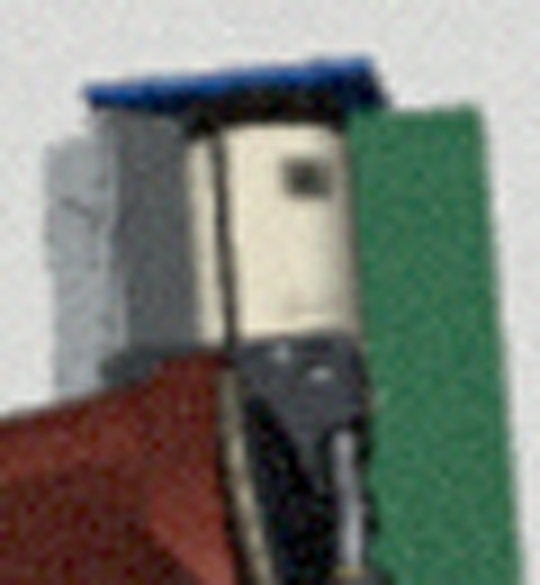

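View pics/zs15.png

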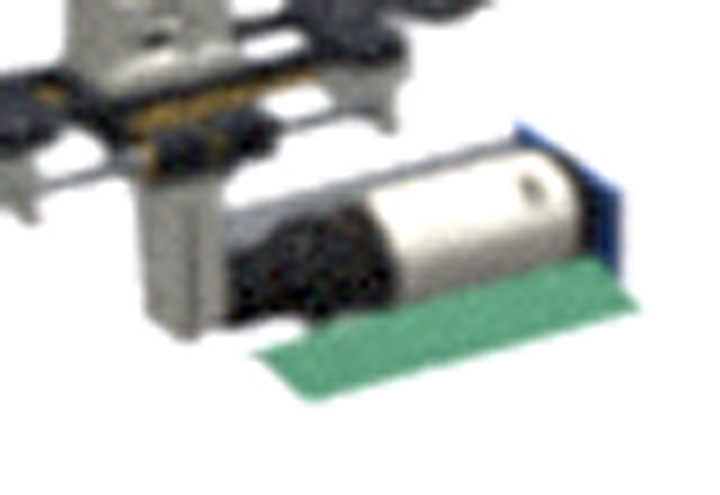

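Call:
jog_arm:
  commands:
    - {"delta_pos": [0.04,0,0],"turn": 0}

```text
time_s: 15.95
position: [0.5081, 0.3133, -0.0187]
eef_rot: [-0.706, 0.706, 0.039, -0.041]
ft_force: [-7.9, -1.4, 6.3]
opening: 0.004
```

Call:
jog_arm:
  commands:
    - {"delta_pos": [0.04,0,0],"turn": 0}

```text
time_s: 16.05
position: [0.5079, 0.3133, -0.0187]
eef_rot: [-0.706, 0.706, 0.038, -0.042]
ft_force: [-9.3, -1.7, 9.2]
opening: 0.005
```

Call:
jog_arm:
  commands:
    - {"delta_pos": [0.04,0,0],"turn": 0}

```text
time_s: 16.15
position: [0.5077, 0.3133, -0.0187]
eef_rot: [-0.705, 0.706, 0.037, -0.044]
ft_force: [-12.7, -1.9, 12.8]
opening: 0.004
```

It stalled with the force rising to 12.7 N, at the cap position expected for base on stop. Retreating.

Call:
jog_arm:
  commands:
    - {"delta_pos": [-0.1,0,0],"turn": 0}
    - {"delta_pos": [-0.1,0,0],"turn": 0}
    - {"delta_pos": [-0.2,0,0],"turn": 0}
    - {"delta_pos": [-0.5,0,0],"turn": 0}
    - {"delta_pos": [-0.7,0,0],"turn": 0}
    - {"delta_pos": [-0.4,-0.5,0],"turn": 0}
    - {"delta_pos": [0,-1,0],"turn": 0}
    - {"delta_pos": [0,-1,0],"turn": 0}
    - {"delta_pos": [0,-1,-0.5],"turn": 0}
    - {"delta_pos": [0,0,0],"turn": 0}

```text
time_s: 17.15
position: [0.4405, 0.2841, 0.1268]
eef_rot: [0.708, -0.704, -0.043, 0.034]
ft_force: [1.1, -0.0, -0.4]
opening: 0.008
```

Call:
jog_arm:
  commands:
    - {"delta_pos": [0,0,-1],"turn": 0.5}
    - {"delta_pos": [0,0,-1],"turn": 0.5}
    - {"delta_pos": [0,0,-1],"turn": 0.5}
    - {"delta_pos": [0,0,-1],"turn": 0.5}
    - {"delta_pos": [0,0,-0.5],"turn": 0.5}
    - {"delta_pos": [0,0,0],"turn": 0}

```text
time_s: 17.75
position: [0.4418, 0.1018, 0.1212]
eef_rot: [-0.705, 0.707, -0.039, 0.04]
ft_force: [0.5, -0.1, -0.1]
opening: 0.006
```

```bash
python3 look.py 16 s
python3 - <<'E'
from h import *
p=cv2.imread("pics/top16.png")[160:250,215:275];cv2.imwrite("pics/zt16.png",cv2.resize(cv2.convertScaleAbs(p,alpha=1.7),None,fx=6.5,fy=6.5,interpolation=cv2.INTER_CUBIC))
P=cloud("top",np.load("pics/top16.npy"));a=np.radians(6.45);n=np.array([-np.sin(a),np.cos(a)])
from scipy.optimize import least_squares
for r0,r1 in((176,187),(187,200)):
    Q=P[r0:r1,233:262].reshape(-1,3);Q=Q[(Q[:,2]>.035)&(Q[:,:2]@n<.28)];s=Q[:,:2]@n
    print(len(s),least_squares(lambda w:np.hypot(s-w[0],Q[:,2]-w[1])-.025,[s.mean(),.025],loss="soft_l1",f_scale=.002).x)
E
```

```text
17.75 [0.4418 0.1018 0.1212] xang -6.45 [ 0.5 -0.1 -0.1] [-0.62  0.44  0.48  2.06 -0.31  0.7  -0.05]
192 [0.25480897 0.02699095]
226 [0.2546418  0.02661641]
```

View pics/zt16.png

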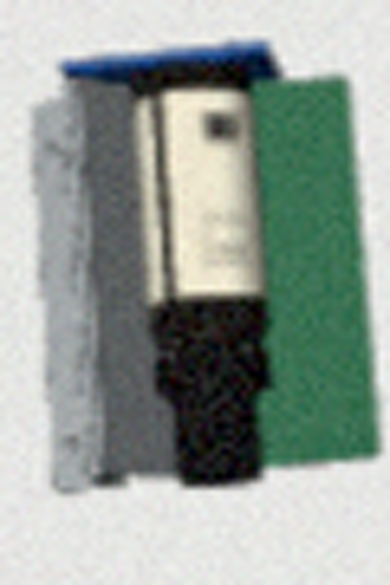

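View pics/sc16.png

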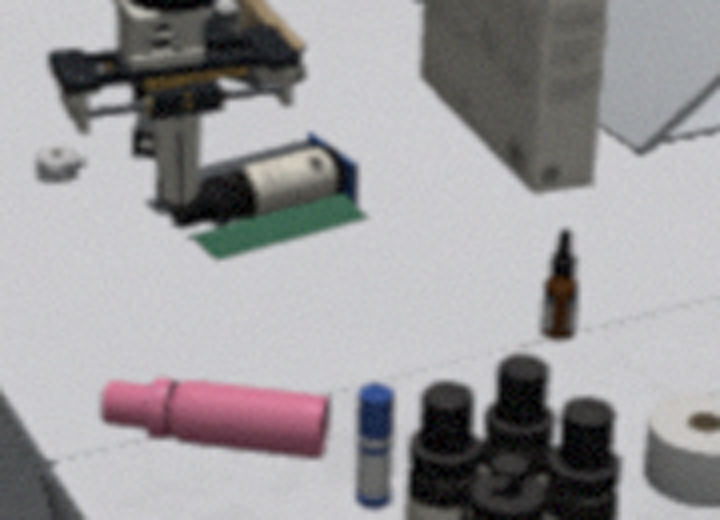

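View pics/top16.png

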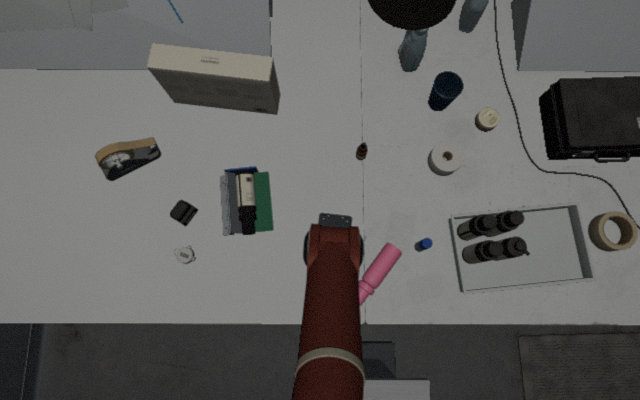

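Run:
```python
from h import *
a=np.radians(6.45);ex=np.array([np.cos(a),np.sin(a)]);O=np.array([.6125,.343])
def X(n,v0,u0):
    g=cv2.cvtColor(cv2.imread(f"pics/top{n}.png"),cv2.COLOR_BGR2GRAY)[:,u0-2:u0+3].mean(1)
    v=next(v for v in range(v0,v0+40) if g[v]>75);vs=v-(g[v]-75)/(g[v]-g[v-1])
    return vs,[((ray("top",(u0,vs),z)[:2]-O)@ex*1000).round(1) for z in(.002,.02)]
print("cap before/after push",X(10,240,250),X(16,222,248))
p=cv2.imread("pics/top16.png");print([p[v,243].tolist() for v in range(164,180)])
```

```text
cap before/after push (np.float64(255.86119873817034), [np.float64(-149.1), np.float64(-150.8)]) (np.float64(234.38095238095238), [np.float64(-89.7), np.float64(-92.4)])
[[132, 135, 134], [135, 135, 133], [132, 135, 134], [111, 98, 89], [93, 58, 41], [48, 26, 18], [12, 11, 8], [13, 10, 19], [9, 12, 18], [48, 52, 53], [108, 121, 125], [121, 134, 141], [124, 140, 142], [121, 134, 135], [124, 137, 142], [121, 133, 138]]
```

The cap end is at x' ≈ −91 mm, against −92 mm expected with the base on the stop. The image shows no gap between the base rim and the blue plate. Handing in.

Run:
```python
from bench import robot
print(robot.finish_job())
```

```text
the job is handed in; nothing more can be done
None
```

I rolled the bottle over the ramp with two open fingertips, turning it parallel to the V on the way, until it dropped in. Then, with the fingers shut, I pushed on its cap end until it stalled against the stop plate, at a steady-push force of about 13 N. I backed the arm clear and handed the job in at about 18 s.

**Last checks:**
- **Seating:** the bottle is level in the V, with its axis at 26–27 mm (26 expected).
- **Stop:** the cap end is about 91 mm from mid-cradle (92 expected with the base on the stop), and the top view shows no gap at the plate. That view cannot resolve a gap under about 2 mm.
- **Other things:** the pink bottle and the bystanders look unmoved in the last pictures. I judged that by eye and did not measure it.

**What disagreed on the way:**
- **Tool height:** the reported TCP height read about 34 mm below the fingertips seen in the depth picture. My first approach therefore passed over the bottle without moving it, and I then worked from the camera height.
- **Cradle position:** my first estimate across the V was about 10 mm off. The back flank, the circle fit and the finger contact put it right.
- **Last push:** the upward force on the tool rose along with the push, to about 13 N. I did not find out why.

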